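# Pack the clean PCR kit caddy

### The job

Pack the kit caddy for the next PCR run: stand the blue-, yellow- and green-capped bottles upright in the bays of their own colour, and set the tube strip rack with the white caps lengthwise down into the white trough, all resting on the floors of their places. The red-capped bottle and the red-capped strip rack are the positive controls and must stay out of the kit: leave them standing where they are.

Things in the scene. Friction and masses are not known exactly. Their poses are not given: they have to be found in the camera images.
- bottle_blue: loose reagent bottle: white body 34 mm across, straight-sided from 2 to 57 mm height, blue screw cap 28 mm across, 80 mm tall in all, about 70 g, upright on a 2 mm grey mat. Origin: centre of its underside; z up. Neighbours may be 25 mm from its side; most room (40 mm) along world x. Belongs in the blue bay.
- bottle_yellow: loose reagent bottle: white body 34 mm across, straight-sided from 2 to 57 mm height, yellow screw cap 28 mm across, 80 mm tall in all, about 70 g, upright on a 2 mm grey mat. Origin: centre of its underside; z up. Neighbours may be 25 mm from its side; most room (40 mm) along world x. Belongs in the yellow bay.
- bottle_green: loose reagent bottle: white body 34 mm across, straight-sided from 2 to 57 mm height, green screw cap 28 mm across, 80 mm tall in all, about 70 g, upright on a 2 mm grey mat. Origin: centre of its underside; z up. Neighbours may be 25 mm from its side; most room (40 mm) along world x. Belongs in the green bay.
- strip_white: loose 8-place tube strip rack: grey block 100 x 26 mm, 32 mm high, with eight white caps in a row on top, 46 mm high in all, about 80 g, upright on a 2 mm grey mat. Origin: centre of its underside; x along its length, y across it, z up. 30 mm or more free beside the middle of its long sides. Belongs in the trough.
- bottle_red: loose reagent bottle: white body 34 mm across, straight-sided from 2 to 57 mm height, red screw cap 28 mm across, 80 mm tall in all, about 70 g, upright on a 2 mm grey mat. Origin: centre of its underside; z up. Neighbours may be 25 mm from its side; most room (40 mm) along world x. Look-alike, stays where it is.
- strip_red: loose 8-place tube strip rack: grey block 100 x 26 mm, 32 mm high, with eight red caps in a row on top, 46 mm high in all, about 80 g, upright on a 2 mm grey mat. Origin: centre of its underside; x along its length, y across it, z up. 30 mm or more free beside the middle of its long sides. Look-alike, stays where it is.
- bay_blue: fixed blue open square bay in the grey caddy (rim 18 mm high): 66 mm outside, 58 mm inside, walls 22 mm high from its underside, floor 4 mm thick. Origin: centre of underside, 4 mm above the table; z up, x, y square to the walls. The three bays stand in a row along y, 72 mm apart, colours in any order; the trough lies 92 mm towards -x of the row.
- bay_yellow: fixed yellow open square bay in the grey caddy (rim 18 mm high): 66 mm outside, 58 mm inside, walls 22 mm high from its underside, floor 4 mm thick. Origin: centre of underside, 4 mm above the table; z up, x, y square to the walls. The three bays stand in a row along y, 72 mm apart, colours in any order; the trough lies 92 mm towards -x of the row.
- bay_green: fixed green open square bay in the grey caddy (rim 18 mm high): 66 mm outside, 58 mm inside, walls 22 mm high from its underside, floor 4 mm thick. Origin: centre of underside, 4 mm above the table; z up, x, y square to the walls. The three bays stand in a row along y, 72 mm apart, colours in any order; the trough lies 92 mm towards -x of the row.
- trough: fixed white open trough in the grey caddy for the strip rack: 54 (x) by 136 mm (y) outside, 46 x 128 mm inside, walls only 13 mm high from its underside, floor 4 mm thick. Origin: centre of underside, 4 mm above the table; z up, y along its length (the rack's x goes along this y, either way round). The square bays lie 92 mm towards its +x.
There are look-alikes about, which are no part of the job. Leave any orange or pink look-alike of the bottle_blue alone. Leave any purple or turquoise look-alike of the bottle_yellow alone.

How it is judged:
At the end, for the whole second after the job is handed in: The blue, yellow and green bottles stand upright (0.12 rad) on the floors of their own colours' bays, within 20 mm of centre; the white strip rack stands on the trough floor within 15 mm across, 20 mm along; both red ones still stand within 30 mm of their start; all at rest (horizontal distance between bottle_blue and bay_blue below 0.02 m and z of bottle_blue in the frame of bay_blue below 0.008 m and angle between each of bottle_blue, bottle_yellow, bottle_green, strip_white, bottle_red, strip_red's own z axis and vertical below 0.12 rad and linear speed of each of bottle_blue, bottle_yellow, bottle_green, strip_white, bottle_red, strip_red below 0.02 m/s and horizontal distance between bottle_yellow and bay_yellow below 0.02 m and z of bottle_yellow in the frame of bay_yellow below 0.008 m and horizontal distance between bottle_green and bay_green below 0.02 m and z of bottle_green in the frame of bay_green below 0.008 m and x of strip_white in the frame of trough between -0.015 and 0.015 m and y of strip_white in the frame of trough between -0.02 and 0.02 m and z of strip_white in the frame of trough below 0.008 m and distance of each of bottle_red, strip_red from where it was at the start of the episode below 0.03 m); the robot touches nothing.
It fails at once if a red-capped look-alike was moved more than 30 mm from its place or tipped over (distance of any of bottle_red, strip_red from where it was at the start of the episode above 0.03 m or angle between any of bottle_red, strip_red's own z axis and vertical above 0.5 rad).
It also fails if it takes over 115 s, if anything falls off the work surface, if the arm or the gripper's body presses on something with over 40 N, if the wrist force passes 120 N, or if a joint passes its speed limit or range.

### The arm

A 6-joint arm with a two-finger parallel gripper is mounted at the origin on the work surface. World frame = base frame: x ahead of the robot, y to its left, z up, the work surface at z = 0. Lengths are in m, angles in rad, forces in N, time in s.
With the tool pointing down it reaches from about 0.225 to 0.725 m from the base axis. Payload 3.1 kg.
Tool frame: the origin (TCP) lies midway between the tips of the shut fingers; the grasp point (between the pads) lies 19 mm behind it; y points along the fingers, x is the direction in which the jaws open and shut, and the axes are right-handed (so a half turn about y gives the same grasp; the last joint's range is limited). The gripper opens to 85 mm and grips with 20 to 120 N. Pads are 22 mm wide; open, the fingers measure 114 mm over their backs; the gripper's body (76 mm by 85 mm) begins 54 mm behind the grasp point. The pads swing forward as they close: fully open they stand 13 mm farther back than shut.
Start: joints at [1.168, 0.048, 0.099, 1.622, 0, 1.443], TCP at [0.142, 0.505, 0.231] pointing down, gripper open.
Joint ranges: [-2.91, 2.91], [-0.99, 1.94], [-1.21, 1.42], [-2.12, 2.29], [-1.49, 1.47], [-3.14, 3.14]. Speed limits (rad/s): [2.79, 2.79, 3.14, 3.14, 3.14, 3.14].

### API

Orientations are given as a rotation vector (axis times angle).
In Python, from plant import ctrl gives the robot as it stands. Calls block until the motion is done:
- ctrl.move_pose(position, orientation): joint-space move of the TCP to a pose.
- ctrl.move_linear(position, rotation=None, feed=0.15, force_limit=None): straight line of the TCP; rotation=None keeps the orientation; feed is the mean speed in m/s. With force_limit (N) it stops when the force on the tool has changed by that much, and returns True; else False.
- ctrl.move_joints(angles): joint-space move.
- ctrl.move_gripper(opening): opening from 0.0 (shut) to 1.0 (fully open); the grip force is fixed at half the most; returns when the fingers have stopped.
- ctrl.wait(seconds).
- ctrl.ik(position, orientation): joint angles nearest the present ones, or None.
- ctrl.read_state(): the state.
- ctrl.snapshot(name): name is "scene" or "top" or "wrist"; returns a dict with "frame" (420x560x3 uint8, blue, green, red), "vfov" (degrees; the focal length in pixels is half the picture's height over the tangent of half this angle, whatever the lens; pixels are square), "cx", "cy" (the principal point, pixels), "position" and "attitude" of the camera in the world; the wrist camera has in their place "tool_from_camera" (4x4, takes a point from camera to tool coordinates, whose origin is the TCP and whose axes are the tool frame's). Camera axes: x right, y down, z forward; pixel columns grow to the right and rows downward; lengths in m; the calibration is good to about 2 mm. The wrist camera is an equidistant fisheye: a pixel r from the principal point sees the ray r / f radians off the axis. A picture is of the moment at which its call begins: read the wrist's pose just before it. There is no depth.
A pose or a line that the arm cannot do raises ctrl.Unreachable and nothing moves.
- ctrl.finish_job(): hands the job in, once; it reports no verdict.
The state is a dict: "t": time; "joints": joint angles; "dq": joint speeds; "joint_torque": joint torques, N m; "tool_pos": TCP position; "ee_rot": TCP orientation; "force": force on the tool from outside, world axes, zero at the start; "ft_torque": the same for the moment, N m; "grip_width": opening from 0.0 (shut) to 1.0 (fully open).
Only numpy, scipy, OpenCV 4.12 (cv2) and the standard library are available. Lean on these libraries where they do the work, as an engineer would, in place of code of your own. Each camera call takes 0.05 s, during which the arm holds its last target.

## Working session

There is one attempt and no reset: what is moved stays moved. The work goes in short steps, each a Python script; the robot and the scene stay as the last script left them, time stands still between calls to the robot, and variables do not carry over. Pictures are saved under pics/ and viewed, and the job is handed in when it is done.

```bash
ls; mkdir -p pics; python3 - <<'E'
from plant import ctrl
import cv2,numpy as np
s=ctrl.read_state();print(s)
for n in("scene","top","wrist"):
    d=ctrl.snapshot(n);cv2.imwrite(f"pics/{n}0.png",d["frame"]);print({k:v for k,v in d.items() if k!="frame"})
    np.save(f"pics/{n}0.npy",d,allow_pickle=True)
E
```

```text
pics
{'t': 0.0, 'joints': array([1.16820442e+00, 4.87363259e-02, 9.75770659e-02, 1.62199984e+00,
       9.72740374e-06, 1.44306433e+00]), 'dq': array([-4.25072324e-04, -3.89569002e-04,  8.50293806e-05, -1.77821599e-04,
        3.07794546e-04, -2.61944076e-04]), 'joint_torque': array([ 1.21528079e-03, -3.38781059e+01,  3.20016181e+01,  2.02970894e-02,
       -6.32785395e-05,  1.84482232e-06]), 'tool_pos': array([0.1422224 , 0.5047279 , 0.23011426]), 'ee_rot': array([-1.327973  , -1.00283531,  1.00625557]), 'force': array([ 0.26239397,  0.45696203, -0.30521645]), 'ft_torque': array([-0.04399963,  0.05704797, -0.02152871]), 'grip_width': 1.0002533702456577}
{'vfov': 56.63912625053648, 'cx': 273.15754814693815, 'cy': 209.99790159565305, 'position': array([1.09489624, 0.010614  , 0.83961914]), 'attitude': array([-1.88397821, -1.82269832,  0.62671288])}
{'vfov': 52.07800086437318, 'cx': 281.31313975672253, 'cy': 211.68696864907955, 'position': array([0.27393527, 0.02744095, 1.06024183]), 'attitude': array([-2.03390437,  2.17992756, -0.23279815])}
{'vfov': 65.70646984690485, 'cx': 274.18430511606283, 'cy': 209.9110089167033, 'tool_from_camera': array([[ 9.99999501e-01,  9.70585076e-04,  2.36083477e-04,
        -7.57957749e-04],
       [ 6.40321679e-05, -2.98148436e-01,  9.54519516e-01,
        -1.43048515e-01],
       [ 9.96830316e-04, -9.54519025e-01, -2.98148349e-01,
         7.69554205e-02],
       [ 0.00000000e+00,  0.00000000e+00,  0.00000000e+00,
         1.00000000e+00]])}
```

View pics/scene0.png

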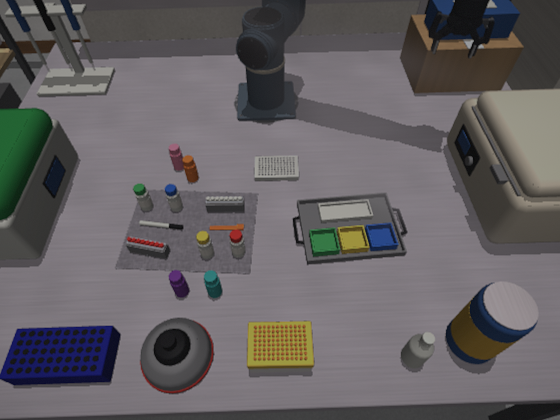

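View pics/top0.png

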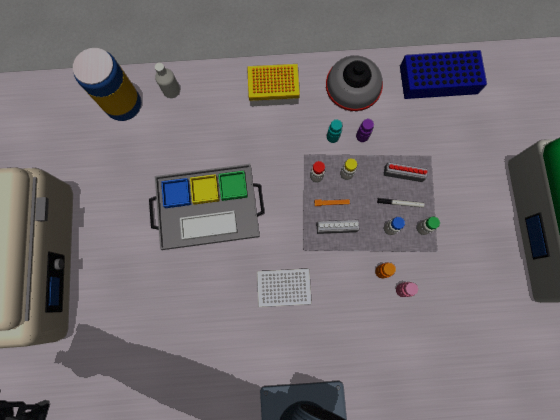

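View pics/wrist0.png

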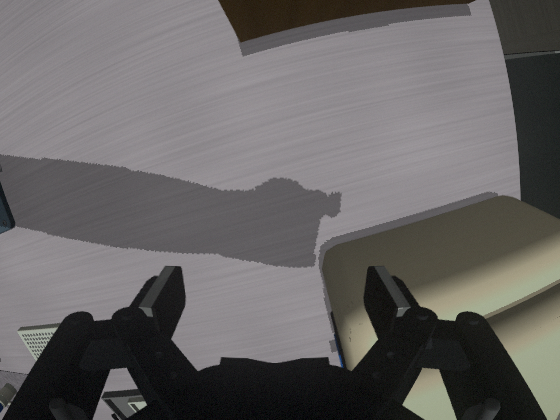

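The scene view shows the mat with bottles at about (143,195) green, (173,195) blue, (205,243) yellow and (237,242) red. The white strip is at (225,203), the red strip at (148,246) and the caddy at (350,228). Orange, pink, purple and turquoise look-alikes stand off the mat. The wrist camera doesn't see any of these yet.

```bash
cat > h.py <<'E'
import cv2,numpy as np
from scipy.spatial.transform import Rotation as R
def load(n): return np.load(f"pics/{n}.npy",allow_pickle=True).item()
def ray(d,uv):
    f=210/np.tan(np.radians(d["vfov"])/2)
    v=np.array([(uv[0]-d["cx"])/f,(uv[1]-d["cy"])/f,1.]);v/=np.linalg.norm(v)
    return np.array(d["position"]),R.from_rotvec(d["attitude"]).apply(v)
def wray(d,st,uv):
    f=210/np.tan(np.radians(d["vfov"])/2)
    p=np.array([uv[0]-d["cx"],uv[1]-d["cy"]]);r=np.hypot(*p);th=r/f
    v=np.array([*(p/max(r,1e-9)*np.sin(th)),np.cos(th)])
    T=d["tool_from_camera"];Rt=R.from_rotvec(st["ee_rot"])
    return Rt.apply(T[:3,3])+st["tool_pos"],Rt.apply(T[:3,:3]@v)
def plane(r,z): return r[0]+r[1]*(z-r[0][2])/r[1][2]
def tri(a,b):
    A=[];B=[]
    for p,v in(a,b):
        M=np.eye(3)-np.outer(v,v);A.append(M);B.append(M@p)
    x=np.linalg.lstsq(np.vstack(A),np.hstack(B),rcond=None)[0]
    gap=max(np.linalg.norm((np.eye(3)-np.outer(v,v))@(x-p)) for p,v in(a,b))
    return x,gap
def blobs(img,lo,hi,amin=25):
    hsv=cv2.cvtColor(img,cv2.COLOR_BGR2HSV);m=cv2.inRange(hsv,np.array(lo),np.array(hi))
    n,l,s,c=cv2.connectedComponentsWithStats(m)
    return [(c[i].round(1).tolist(),s[i].tolist()) for i in range(1,n) if s[i,4]>=amin]
COL=dict(blue=((105,150,60),(122,255,255)),green=((55,130,40),(80,255,255)),yellow=((22,140,80),(34,255,255)),red=((0,170,80),(6,255,255)),white=((0,0,170),(179,40,255)))
E
python3 - <<'E'
from h import *
for n in("scene0","top0"):
    d=load(n)
    for c,(lo,hi) in COL.items():
        print(n,c,[(b[0],b[1][:5]) for b in blobs(d["frame"],lo,hi)])
    im=d["frame"]; 
    c=im[150:270,110:420] if n=="scene0" else im[120:300,140:450]
    cv2.imwrite(f"pics/{n}crop.png",cv2.resize(c,None,fx=2.55,fy=2.55,interpolation=cv2.INTER_CUBIC))
E
```

```text
scene0 blue [([443.6, 5.5], [432, 0, 22, 14, 217]), ([501.8, 8.1], [484, 0, 35, 15, 332]), ([170.0, 189.4], [165, 185, 11, 11, 90]), ([380.7, 237.1], [365, 223, 33, 28, 621]), ([497.7, 319.5], [478, 286, 56, 49, 335]), ([57.5, 352.8], [0, 326, 113, 53, 3550])]
scene0 green [([17.4, 148.6], [0, 108, 50, 112, 3212]), ([139.0, 189.0], [134, 184, 11, 11, 93]), ([323.8, 241.7], [310, 228, 30, 28, 678])]
scene0 yellow [([352.5, 239.1], [338, 226, 31, 27, 645]), ([202.0, 236.9], [197, 231, 12, 13, 107]), ([279.6, 345.7], [247, 322, 67, 46, 2083])]
scene0 red [([235.3, 234.4], [230, 229, 12, 11, 97]), ([144.8, 242.1], [128, 238, 35, 9, 115]), ([188.9, 378.5], [150, 344, 63, 49, 120])]
scene0 white []
top0 blue [([444.5, 70.1], [405, 51, 81, 39, 1869]), ([102.4, 78.2], [76, 56, 41, 33, 216]), ([175.3, 192.8], [162, 178, 29, 30, 670]), ([397.7, 222.6], [392, 217, 13, 13, 119])]
top0 green [([555.3, 164.1], [548, 138, 12, 68, 460]), ([232.5, 185.2], [219, 171, 28, 30, 695]), ([432.5, 222.6], [426, 217, 14, 12, 126])]
top0 yellow [([273.0, 81.5], [248, 64, 52, 35, 1081]), ([350.7, 164.1], [345, 159, 12, 12, 112]), ([203.8, 188.9], [190, 174, 29, 31, 677])]
top0 red [([348.9, 101.1], [326, 80, 53, 30, 86]), ([318.3, 166.9], [313, 161, 12, 12, 105]), ([407.5, 169.2], [389, 165, 38, 9, 127])]
top0 white [([283.3, 288.7], [258, 270, 52, 36, 396])]
```

View pics/scene0crop.png

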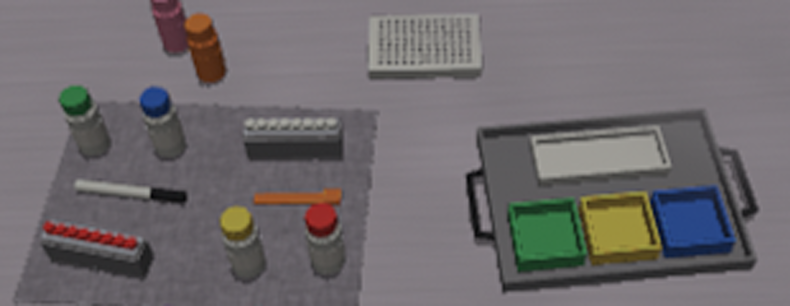

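View pics/top0crop.png

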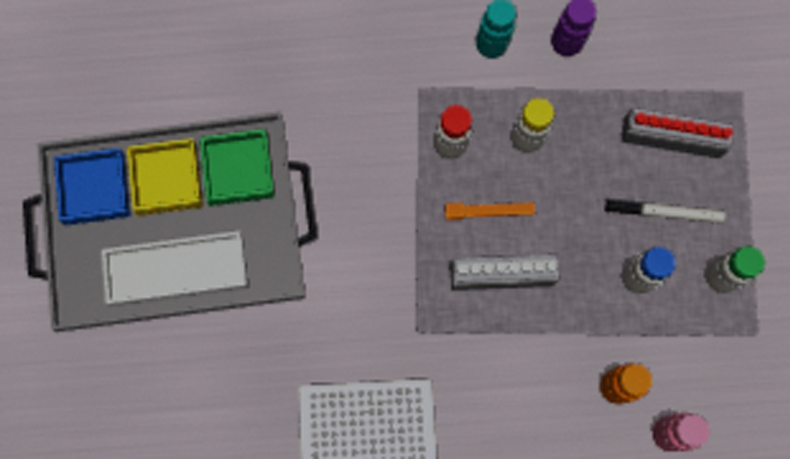

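The colour crops settle which is which, with pixels given as scene / top:
- **Blue bottle:** white body with a blue cap at (170,189) / (398,223).
- **Green bottle:** (139,189) / (432,223).
- **Yellow bottle:** (202,237) / (351,164).
- **White-capped strip:** (225,203) / (338,226).
- **Left alone:** the red bottle at (235,234), the red strip at (145,242), and the all-coloured orange, pink, purple and turquoise bottles off the mat.

Next I'll triangulate.

```bash
python3 - <<'E'
from h import *
S,T=load("scene0"),load("top0")
P={"blue":((170,189.4),(397.7,222.6)),"green":((139,189),(432.5,222.6)),"yellow":((202,236.9),(350.7,164.1)),"red":((235.3,234.4),(318.3,166.9)),
"stripred":((144.8,242.1),(407.5,169.2)),"bayblue":((380.7,237.1),(175.3,192.8)),"baygreen":((323.8,241.7),(232.5,185.2)),"bayyel":((352.5,239.1),(203.8,188.9))}
for k,(a,b) in P.items():
    x,g=tri(ray(S,a),ray(T,b));print(k,x.round(4),round(g,4))
# white things in ROIs
for nm,d,roi in(("stripS",S,(200,190,250,215)),("stripT",T,(312,215,365,238)),("trS",S,(305,195,385,226)),("trT",T,(172,205,245,245))):
    x0,y0,x1,y1=roi;g=cv2.cvtColor(d["frame"],cv2.COLOR_BGR2GRAY)[y0:y1,x0:x1]
    t,m=cv2.threshold(g,0,255,cv2.THRESH_OTSU)
    n,l,s,c=cv2.connectedComponentsWithStats(m)
    print(nm,t,[(s[i].tolist(),(c[i]+[x0,y0]).round(1).tolist()) for i in range(1,n) if s[i,4]>20])
    i=1+np.argmax(s[1:,4]);pts=np.argwhere(l==i)[:,::-1].astype(np.float32)+[x0,y0]
    r=cv2.minAreaRect(pts.astype(np.float32));print(r)
    bx=cv2.boxPoints(r);z=.048 if "strip" in nm else .017
    w=np.array([plane(ray(d,p),z) for p in bx]);print(w.round(4).tolist(),w.mean(0).round(4))
    e=[w[1]-w[0],w[2]-w[1]]
    for q in e:print(np.linalg.norm(q).round(4),np.degrees(np.arctan2(q[1],q[0])).round(1))
for c in("blue","green","yellow"):
    for nm,d in(("S",S),("T",T)):
        m=cv2.inRange(cv2.cvtColor(d["frame"],cv2.COLOR_BGR2HSV),np.array(COL[c][0]),np.array(COL[c][1]))
        m=cv2.morphologyEx(m,cv2.MORPH_CLOSE,np.ones((5,5)))
        tgt={"S":P["bay"+c[:5] if c!="yellow" else "bayyel"][0],"T":P["bay"+c if c!="yellow" else "bayyel"][1]}[nm]
        n,l=cv2.connectedComponents(m);i=l[int(tgt[1]),int(tgt[0])]
        pts=np.argwhere(l==i)[:,::-1].astype(np.float32);r=cv2.minAreaRect(pts)
        w=np.array([plane(ray(d,p),.026) for p in cv2.boxPoints(r)]);q=w[1]-w[0];q2=w[2]-w[1]
        print(c,nm,w.mean(0).round(4),np.linalg.norm(q).round(4),np.linalg.norm(q2).round(4),np.degrees(np.arctan2(q[1],q[0])).round(1))
E
```

```text
blue [ 0.4453 -0.2502  0.0781] 0.0009
green [ 0.4398 -0.3309  0.0772] 0.001
yellow [ 0.5946 -0.1557  0.0792] 0.001
red [ 0.5923 -0.0778  0.0817] 0.0008
stripred [ 0.5824 -0.3003  0.0461] 0.001
bayblue [0.571  0.2792 0.016 ] 0.0004
baygreen [0.5803 0.1352 0.0179] 0.001
bayyel [0.5756 0.2074 0.0182] 0.0007
stripS 81.0 [([0, 0, 50, 25, 873], [224.0, 199.6])]
((224.5, 202.0), (24.0, 49.0), 90.0)
[[0.4253, -0.1791, 0.048], [0.4307, -0.0489, 0.048], [0.5097, -0.0481, 0.048], [0.5047, -0.1723, 0.048]] [ 0.4676 -0.1121  0.048 ]
0.1303 87.6
0.079 0.6
stripT 119.0 [([7, 5, 40, 10, 302], [338.6, 224.6])]
((338.4664611816406, 224.6613311767578), (8.553160667419434, 39.24861526489258), 87.70938873291016)
[[0.4673, -0.0713, 0.048], [0.4646, -0.1654, 0.048], [0.4438, -0.164, 0.048], [0.4465, -0.0702, 0.048]] [ 0.4556 -0.1177  0.048 ]
0.0942 -91.7
0.0208 176.1
trS 116.0 [([0, 0, 43, 4, 97], [320.8, 195.8]), ([13, 4, 55, 21, 780], [344.6, 209.8])]
((345.09307861328125, 209.11724853515625), (17.024324417114258, 53.14910888671875), 85.2363510131836)
[[0.4571, 0.1335, 0.017], [0.4479, 0.2768, 0.017], [0.5041, 0.2704, 0.017], [0.5127, 0.1318, 0.017]] [0.4805 0.2031 0.017 ]
0.1436 93.7
0.0566 -6.4
trT 131.0 [([8, 6, 56, 28, 1086], [208.0, 224.7]), ([41, 35, 32, 5, 85], [232.9, 242.9])]
((207.26876831054688, 224.30426025390625), (21.122697830200195, 55.756717681884766), 82.23483276367188)
[[0.5065, 0.2724, 0.017], [0.516, 0.1348, 0.017], [0.4628, 0.1301, 0.017], [0.4535, 0.2663, 0.017]] [0.4847 0.2009 0.017 ]
0.138 -86.0
0.0535 -175.0
blue S [0.5749 0.2778 0.026 ] 0.0787 0.0755 94.0
blue T [0.5686 0.2771 0.026 ] 0.0672 0.0702 -86.6
green S [0.5841 0.1364 0.026 ] 0.0713 0.0742 94.0
green T [0.578  0.1336 0.026 ] 0.0654 0.0698 -86.6
yellow S [0.5792 0.2078 0.026 ] 0.0732 0.0765 94.6
yellow T [0.5731 0.2057 0.026 ] 0.0671 0.0709 -86.6
```

```bash
cat >> h.py <<'E'
def ori(yaw,flip=False):
    a=yaw+(np.pi if flip else 0);x=np.array([np.cos(a),np.sin(a),0]);y=np.array([0,0,-1.]);z=np.cross(x,y)
    return R.from_matrix(np.c_[x,y,z]).as_rotvec()
E
python3 - <<'E'
from h import *
from plant import ctrl
s=ctrl.read_state();print(R.from_rotvec(s["ee_rot"]).as_matrix().round(2))
for f in(0,1):
  for p in((.445,-.25,.2),(.44,-.33,.025),(.594,-.156,.025),(.456,-.118,.012),(.57,.278,.03),(.484,.201,.02),(.58,.134,.25)):
    q=ctrl.ik(np.array(p),ori(0,f));print(f,p,None if q is None else np.round(q,2))
E
```

```text
[[ 0.27 -0.   -0.96]
 [ 0.96 -0.    0.27]
 [-0.   -1.    0.  ]]
0 (0.445, -0.25, 0.2) [-0.64  0.   -0.01  1.56  0.    0.93]
0 (0.44, -0.33, 0.025) [-0.77  0.17 -0.18  1.22  0.    0.81]
0 (0.594, -0.156, 0.025) [-0.37  0.33  0.01  1.25  0.    1.2 ]
0 (0.456, -0.118, 0.012) [-0.4  -0.02 -0.41  1.18  0.    1.18]
0 (0.57, 0.278, 0.03) [0.35 0.38 0.08 1.27 0.   1.92]
0 (0.484, 0.201, 0.02) [ 0.27  0.11 -0.26  1.2   0.    1.84]
0 (0.58, 0.134, 0.25) [0.11 0.24 0.35 1.68 0.   1.69]
1 (0.445, -0.25, 0.2) [-0.64  0.   -0.01  1.56  0.   -2.21]
1 (0.44, -0.33, 0.025) [-0.77  0.17 -0.18  1.22  0.   -2.34]
1 (0.594, -0.156, 0.025) [-0.37  0.33  0.01  1.25  0.   -1.94]
1 (0.456, -0.118, 0.012) [-0.4  -0.02 -0.41  1.18  0.   -1.97]
1 (0.57, 0.278, 0.03) [ 0.35  0.38  0.08  1.27  0.   -1.22]
1 (0.484, 0.201, 0.02) [ 0.27  0.11 -0.26  1.2   0.   -1.31]
1 (0.58, 0.134, 0.25) [ 0.11  0.24  0.35  1.68  0.   -1.46]
```

```bash
python3 - <<'E'
from h import *
from plant import ctrl
for i,p in enumerate(((.52,.21,.25),(.52,-.10,.25),(.47,-.22,.22))):
    ctrl.move_pose(np.array(p),ori(0)); ctrl.wait(.1)
    s=ctrl.read_state();d=ctrl.snapshot("wrist");d["st"]=s
    np.save(f"pics/w{i}.npy",d,allow_pickle=True);cv2.imwrite(f"pics/w{i}.png",d["frame"]);print(s["t"],s["tool_pos"])
E
```

```text
2.0 [0.519427   0.21108663 0.25006067]
3.3333 [ 0.52031631 -0.09862896  0.25007802]
4.075 [ 0.47070237 -0.21908113  0.22050526]
```

View pics/w0.png

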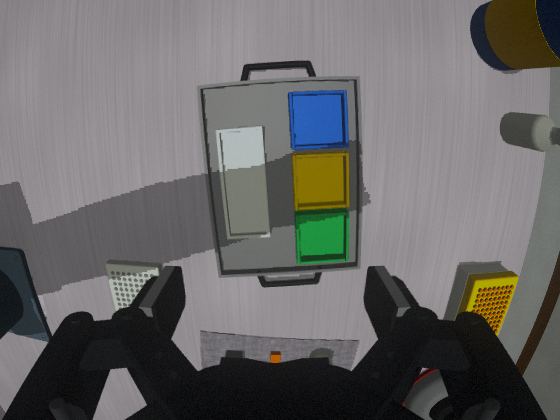

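View pics/w1.png

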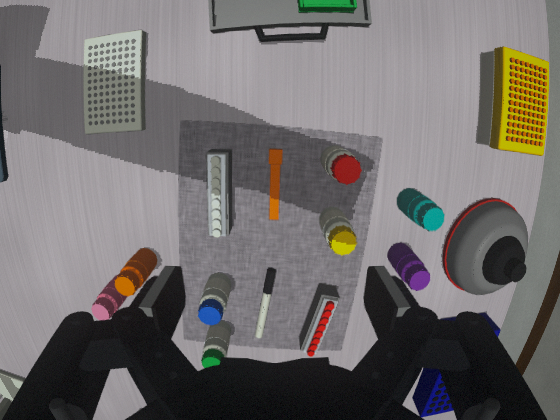

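View pics/w2.png

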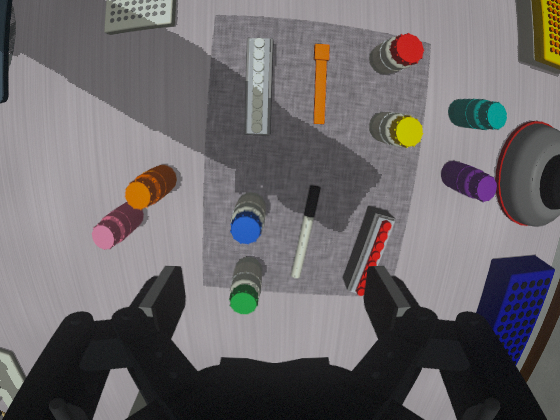

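Wrist view w0 shows the caddy: blue bay (319,119), yellow (321,180), green (322,237), trough (243,182). Views w1 and w2 show the bottles and strip: blue cap (210,312)/(246,228), yellow (343,241)/(408,131), green (213,357)/(244,301), white strip (219,193)/(258,85).

```bash
python3 - <<'E'
from h import *
W=[load(f"w{i}") for i in range(3)];T=load("top0");S=load("scene0")
wr=lambda i,uv:wray(W[i],W[i]["st"],uv)
g={"blue":((210,312),(246,228)),"green":((213,355),(244,301)),"yellow":((343,241),(408,131)),"red":((346,168),(407,49))}
topuv={"blue":(397.7,222.6),"green":(432.5,222.6),"yellow":(350.7,164.1),"red":(318.3,166.9)}
for c,ps in g.items():
    uv=[]
    for i,p in zip((1,2),ps):
        lo,hi=COL[c];lo=(lo[0]-2 if lo[0]>2 else 0,lo[1],40)
        bs=[b for b in blobs(W[i]["frame"],lo,hi) if np.hypot(*(np.array(b[0])-p))<12]
        b=max(bs,key=lambda b:b[1][4]);uv.append(b[0])
    x,gp=tri(wr(1,uv[0]),wr(2,uv[1]));y,g2=tri(ray(T,topuv[c]),wr(2,uv[1]))
    print(c,uv,x.round(4),round(gp,4),"top+w2",y.round(4),round(g2,4))
# strip: ends of cap row, hough-free: bright caps inside ROI
def rectof(i,roi,thr):
    x0,y0,x1,y1=roi;m=cv2.inRange(W[i]["frame"][y0:y1,x0:x1].min(2),thr[0],255)
    m=cv2.morphologyEx(m,cv2.MORPH_CLOSE,np.ones((5,5)))
    n,l,s,c=cv2.connectedComponentsWithStats(m);k=1+np.argmax(s[1:,4])
    r=cv2.minAreaRect((np.argwhere(l==k)[:,::-1]+[x0,y0]).astype(np.float32));return r,cv2.boxPoints(r)
for i,roi in((1,(195,140,240,248)),(2,(236,25,282,145))):
    im=W[i]["frame"];x0,y0,x1,y1=roi
    cv2.imwrite(f"pics/strip{i}.png",cv2.resize(im[y0:y1,x0:x1],None,fx=5,fy=5,interpolation=cv2.INTER_CUBIC))
for c,p in(("blue",(319,119)),("yellow",(321,180)),("green",(322,237))):
    lo,hi=COL[c];lo=(lo[0]-4,120,30);hi=(hi[0]+3,255,255)
    m=cv2.inRange(cv2.cvtColor(W[0]["frame"],cv2.COLOR_BGR2HSV),np.array(lo),np.array(hi));m=cv2.morphologyEx(m,cv2.MORPH_CLOSE,np.ones((7,7)))
    n,l=cv2.connectedComponents(m);k=l[p[1],p[0]];r=cv2.minAreaRect(np.argwhere(l==k)[:,::-1].astype(np.float32))
    bx=cv2.boxPoints(r);w=np.array([plane(wr(0,q),.026) for q in bx])
    print(c,[np.linalg.norm(w[j+1]-w[j]).round(4) for j in(0,1)],"centre@26mm",w.mean(0).round(4))
d=W[0]["frame"][115:250,200:285];cv2.imwrite("pics/tr.png",cv2.resize(d,None,fx=4,fy=4,interpolation=cv2.INTER_CUBIC))
E
```

```text
blue [[210.0, 312.1], [245.5, 227.8]] [ 0.4426 -0.252   0.0734] 0.0 top+w2 [ 0.4439 -0.2484  0.085 ] 0.0007
green [[211.3, 358.1], [243.1, 301.9]] [ 0.434  -0.3457  0.0579] 0.0018 top+w2 [ 0.4386 -0.3293  0.0843] 0.0002
yellow [[342.0, 240.1], [406.1, 130.9]] [ 0.5927 -0.1563  0.0744] 0.0 top+w2 [ 0.5963 -0.1575  0.0697] 0.0018
red [[346.2, 169.5], [408.8, 48.2]] [ 0.591  -0.0786  0.0799] 0.0002 top+w2 [ 0.5925 -0.0786  0.0789] 0.0008
blue [np.float64(0.0658), np.float64(0.0667)] centre@26mm [0.5684 0.2791 0.026 ]
yellow [np.float64(0.0656), np.float64(0.07)] centre@26mm [0.5732 0.208  0.026 ]
green [np.float64(0.0647), np.float64(0.0725)] centre@26mm [0.5782 0.1379 0.026 ]
```

View pics/strip1.png

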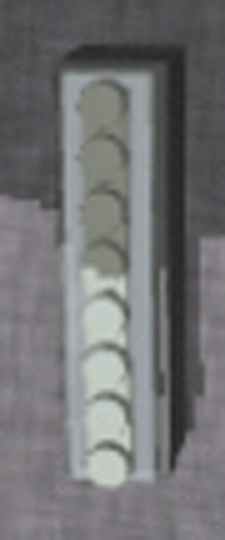

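View pics/strip2.png

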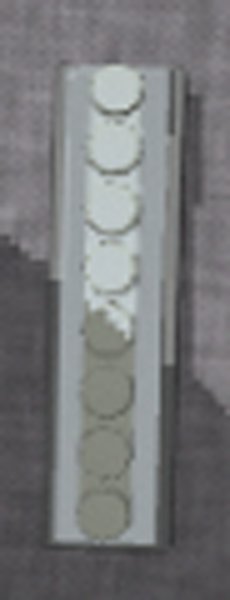

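View pics/tr.png

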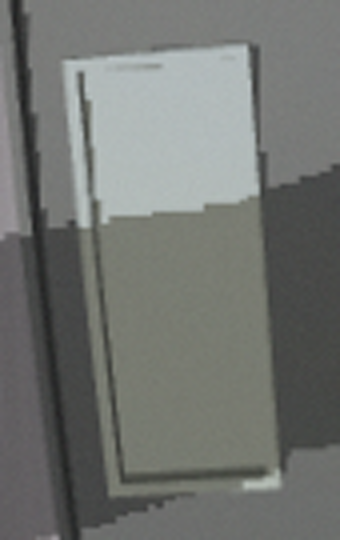

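```bash
python3 - <<'E'
from h import *
W=[load(f"w{i}") for i in range(3)];T=load("top0");S=load("scene0")
wr=lambda i,uv:wray(W[i],W[i]["st"],uv)
a,g1=tri(wr(1,(215.6,160.4)),wr(2,(259.4,43)));b,g2=tri(wr(1,(216.4,233.2)),wr(2,(256.8,127.4)))
print("strip",a.round(4),b.round(4),g1,g2,"len",np.linalg.norm(a-b),"mid",(a+b)/2,"yaw",np.degrees(np.arctan2(*(a-b)[[1,0]])))
c=np.array([(65,60),(250,45),(280,487),(110,495)])/4+[200,115]
w=np.array([plane(wr(0,q),.017) for q in c]);print(w.round(4),w.mean(0),[np.linalg.norm(w[i]-w[i-1]).round(4) for i in range(4)])
# heights of the rims: corners in top view (box points) vs w0
r=cv2.boxPoints(((207.27,224.3),(21.1,55.8),82.2))
for q in c:
    res=[tri(wr(0,q),ray(T,p)) for p in r];k=min(res,key=lambda t:t[1]+abs(t[0][2]-.017));print("trough corner",k[0].round(4),round(k[1],4))
for n,uv,t,s in(("blue",(319,119),(175.3,192.8),(380.7,237.1)),):
    pass
E
```

```text
strip [ 0.4554 -0.0753  0.045 ] [ 0.4531 -0.1589  0.0485] 4.204167060847072e-05 2.187160899068304e-05 len 0.08364746042182385 mid [ 0.45428235 -0.11711677  0.04677998] yaw 88.40694420446121
[[0.4511 0.266  0.017 ]
 [0.5049 0.2696 0.017 ]
 [0.5135 0.1341 0.017 ]
 [0.4599 0.131  0.017 ]] [0.48234786 0.20019334 0.017     ] [np.float64(0.1353), np.float64(0.0539), np.float64(0.1357), np.float64(0.0536)]
trough corner [0.4523 0.2658 0.0214] 0.0006
trough corner [0.5049 0.2703 0.0252] 0.0004
trough corner [0.5144 0.1348 0.02  ] 0.001
trough corner [0.4613 0.1307 0.0184] 0.0015
```

Sizes and heights check out: cap row 84 mm, strip top 47 mm, bays at 72 mm pitch, trough 135×54 mm, caddy yaw about 3.7°. Yellow bottle first.

```bash
cat >> h.py <<'E'
from plant import ctrl
def st(): return ctrl.read_state()
def pick(xy,tz,yaw=0.,op=.72):
    ctrl.move_pose(np.array([*xy,.2]),ori(yaw));ctrl.move_gripper(op)
    hit=ctrl.move_linear(np.array([*xy,tz+.01]),feed=.15,force_limit=10)
    hit|=ctrl.move_linear(np.array([*xy,tz]),feed=.05,force_limit=10)
    s=st();print("down hit",hit,s["tool_pos"].round(4),"grip",round(s["grip_width"],3))
    if hit: return False
    ctrl.move_gripper(0.);s=st();print("closed",round(s["grip_width"],3),s["tool_pos"].round(4),s["force"].round(1))
    ctrl.move_linear(np.array([*xy,.22]),feed=.15)
    s=st();print("lifted",round(s["grip_width"],3),s["force"].round(1),s["t"])
    return True
def place(xy,tz,yaw,op):
    ctrl.move_pose(np.array([*xy,.22]),ori(yaw))
    ctrl.move_linear(np.array([*xy,tz+.02]),feed=.15)
    hit=ctrl.move_linear(np.array([*xy,tz-.002]),feed=.04,force_limit=4)
    s=st();print("place hit",hit,s["tool_pos"].round(4),s["force"].round(1),"grip",round(s["grip_width"],3))
    return s
def release(xy,op):
    ctrl.move_gripper(op);ctrl.wait(.2);p=st()["tool_pos"]
    ctrl.move_linear(np.array([p[0],p[1],.2]),feed=.15);print("t",st()["t"])
E
python3 - <<'E'
from h import *
print(pick((.594,-.1565),.025))
d=ctrl.snapshot("wrist");cv2.imwrite("pics/g1.png",d["frame"])
E
```

```text
down hit False [ 0.5936 -0.1563  0.0245] grip 0.722
closed 0.375 [ 0.5943 -0.1566  0.0254] [1.2 0.7 1.3]
lifted 0.383 [-0.6 -0.3 -0.4] 8.525
True
```

View pics/g1.png

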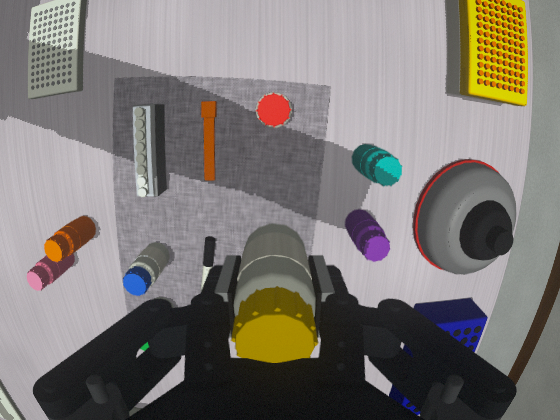

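The yellow bottle is held upright between the pads (275,300), and the red bottle is untouched at (274,110). Placing it in the yellow bay.

```bash
python3 - <<'E'
from h import *
s=place((.574,.207),.031,np.radians(3.7),.62)
if s["tool_pos"][2]<.036: release(None,.62)
d=ctrl.snapshot("wrist");cv2.imwrite("pics/p1.png",d["frame"])
E
```

```text
place hit True [0.5739 0.207  0.0314] [-0.   0.2  3.5] grip 0.383
t 13.5333
```

View pics/p1.png

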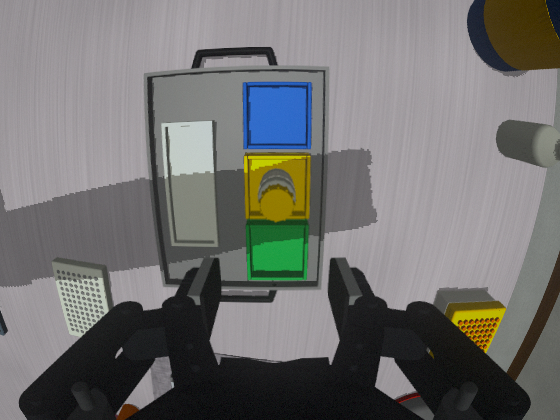

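The yellow bottle stands centred in the yellow bay (276,190). Next is blue.

```bash
python3 - <<'E'
from h import *
if pick((.4435,-.251),.025):
    d=ctrl.snapshot("wrist");cv2.imwrite("pics/g2.png",d["frame"])
    if .3<st()["grip_width"]<.5:
        s=place((.569,.279),.031,np.radians(3.7),.62)
        if s["tool_pos"][2]<.036: release(None,.62)
d=ctrl.snapshot("wrist");cv2.imwrite("pics/p2.png",d["frame"])
E
```

```text
down hit False [ 0.4432 -0.2507  0.0246] grip 0.722
closed 0.383 [ 0.4439 -0.2513  0.0254] [ 0.1 -0.4  1.9]
lifted 0.38 [-0.5  0.9 -1.4] 18.9833
place hit True [0.5689 0.279  0.0315] [-0.7  0.4  4.2] grip 0.381
t 24.5917
```

View pics/g2.png

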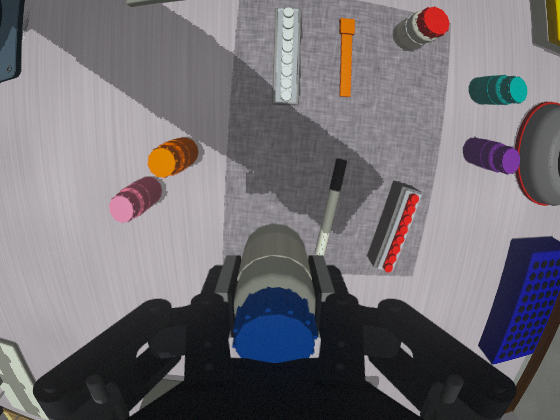

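View pics/p2.png

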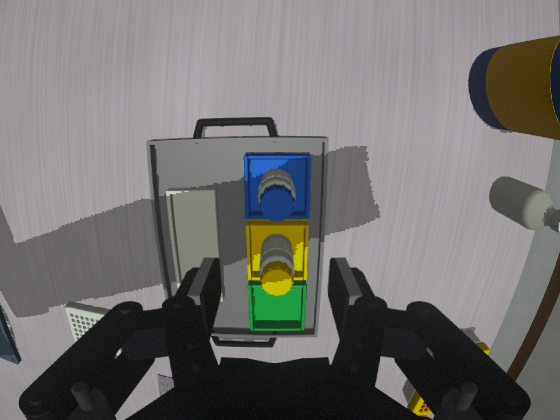

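The blue bottle is in the blue bay (277,190) and yellow is still upright. Now green.

```bash
python3 - <<'E'
from h import *
if pick((.4387,-.330),.025):
    d=ctrl.snapshot("wrist");cv2.imwrite("pics/g3.png",d["frame"])
    if .3<st()["grip_width"]<.5:
        s=place((.5785,.1365),.031,np.radians(3.7),.62)
        if s["tool_pos"][2]<.036: release(None,.62)
d=ctrl.snapshot("wrist");cv2.imwrite("pics/p3.png",d["frame"])
E
```

```text
down hit False [ 0.4384 -0.3297  0.0245] grip 0.719
closed 0.381 [ 0.439  -0.3304  0.0255] [-0.  -0.3  1.5]
lifted 0.378 [-0.4  0.1 -0.2] 30.5333
place hit True [0.5784 0.1365 0.0314] [-0.6 -0.5  4.2] grip 0.378
t 35.9417
```

View pics/p3.png

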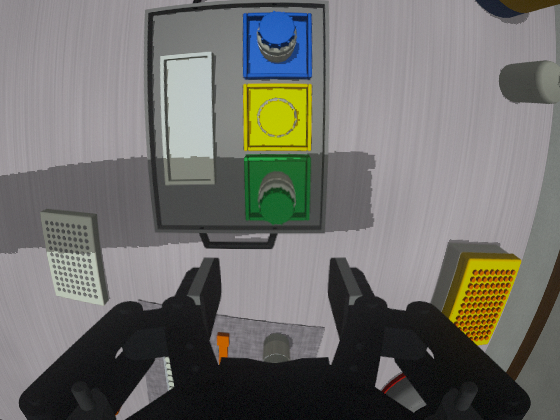

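All three bottles stand centred: blue (277,40), yellow (278,117), green (277,190). Now the strip. I'll grip it with the TCP 11 mm above its underside, so the fingertips stay above the 17 mm trough wall when it is set down.

```bash
python3 - <<'E'
from h import *
if pick((.4545,-.1172),.014,np.radians(-1.6),.6):
    d=ctrl.snapshot("wrist");cv2.imwrite("pics/g4.png",d["frame"])
E
```

```text
down hit False [ 0.4541 -0.117   0.0136] grip 0.598
closed 0.289 [ 0.4549 -0.1174  0.0144] [ 0.7 -0.7  0.9]
lifted 0.291 [-0.1 -0.8 -1.8] 40.85
```

View pics/g4.png

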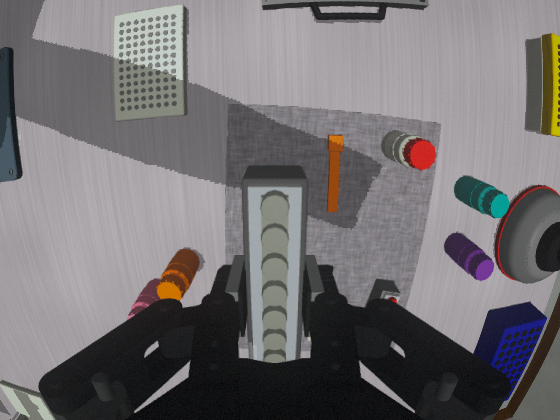

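The white-capped strip is held squarely and level (275,270). Setting it into the trough.

```bash
python3 - <<'E'
from h import *
s=place((.4825,.2005),.020,np.radians(3.7),.5)
if s["tool_pos"][2]<.0245:
    release(None,.5)
    ctrl.move_pose(np.array([.52,.13,.3]),ori(0));ctrl.wait(.3)
d=ctrl.snapshot("wrist");d["st"]=st();np.save("pics/f.npy",d,allow_pickle=True);cv2.imwrite("pics/f.png",d["frame"])
E
```

```text
place hit True [0.4827 0.2006 0.0204] [0.8 0.2 3. ] grip 0.288
t 45.8333
```

View pics/f.png

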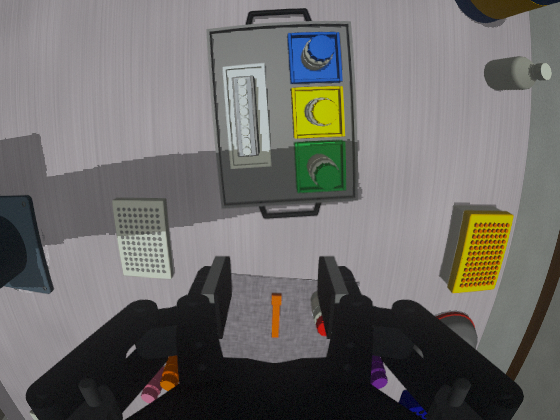

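The strip lies in the trough (246,116) and all three bottles are in their bays. I'll retreat and check the final positions with both fixed cameras.

```bash
python3 - <<'E'
from h import *
ctrl.move_joints(np.array([1.168,.048,.099,1.622,0,1.443]));ctrl.wait(.3)
D={}
for n in("scene","top"):
    D[n]=ctrl.snapshot(n);im=D[n]["frame"]
    for c in("blue","green","yellow","red"): print(n,c,[(b[0],b[1][2:]) for b in blobs(im,*COL[c],amin=20) if 110<b[0][0]<470 and 130<b[0][1]<270])
    np.save(f"pics/{n}F.npy",D[n],allow_pickle=True)
a=cv2.resize(D["scene"]["frame"][150:270,110:420],(790,306));b=cv2.resize(D["top"]["frame"][150:260,140:450],(790,280))
cv2.imwrite("pics/F.png",np.vstack([a,b]))
print(st()["t"])
E
```

```text
scene blue [([386.8, 219.9], [12, 9, 83]), ([380.0, 239.6], [33, 26, 362])]
scene green [([324.1, 240.3], [30, 35, 510])]
scene yellow [([352.9, 237.6], [31, 35, 481])]
scene red [([235.3, 234.5], [12, 11, 97]), ([144.8, 242.1], [35, 9, 115])]
top blue [([175.2, 192.5], [29, 30, 521])]
top green [([232.3, 185.0], [28, 30, 563])]
top yellow [([203.6, 188.6], [29, 31, 548])]
top red [([318.3, 166.9], [12, 12, 105]), ([407.5, 169.2], [38, 9, 126])]
49.1
```

View pics/F.png

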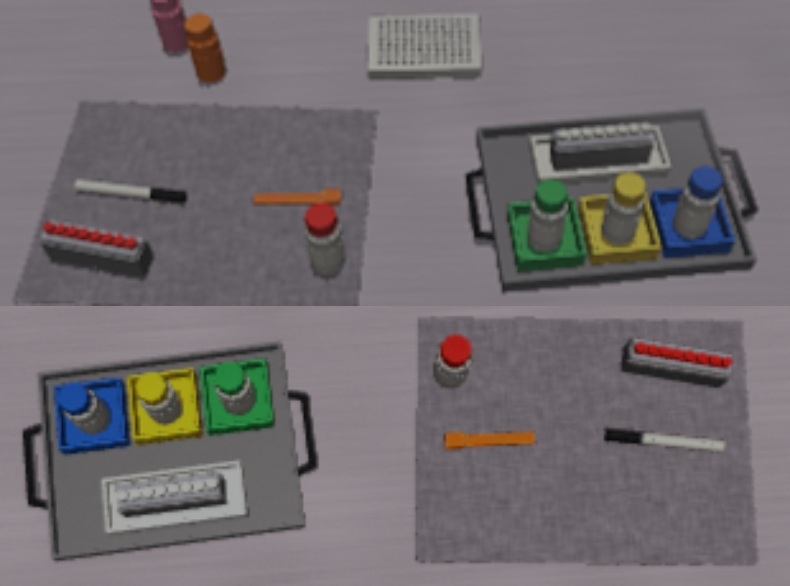

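```bash
python3 - <<'E'
from h import *
S,T=load("sceneF"),load("topF")
s=lambda x,y:ray(S,(x/2.548+110,y/2.55+150)); t=lambda x,y:ray(T,(x/2.548+140,(y-306)/2.545+150))
for n,a,b,bay in(("blue",(705,181),(75,397),(.569,.279)),("yellow",(629,187),(151,390),(.574,.207)),("green",(550,195),(232,378),(.5785,.1365)),("stripL",(563,134),(215,480),None),("stripR",(646,129),(124,494),None)):
    x,g=tri(s(*a),t(*b));print(n,x.round(4),round(g,4),None if bay is None else (x[:2]-bay).round(4))
ctrl.finish_job()
E
```

```text
blue [0.5701 0.278  0.0842] 0.002 [ 0.0011 -0.001 ]
yellow [0.5725 0.2078 0.0819] 0.0018 [-0.0015  0.0008]
green [0.5788 0.1329 0.0823] 0.0026 [ 0.0003 -0.0036]
stripL [0.4884 0.1569 0.0567] 0.0037 None
stripR [0.482  0.2425 0.0521] 0.0029 None
the job is handed in; nothing more can be done
```

I packed the blue, yellow and green bottles into their own bays and set the white-capped strip rack into the trough. I handed the job in at about 49 s of the 115 s limit. Handing in gives no verdict, so the results below come from my own checks.

- **Bottles:** The last two-view check put the three caps within about 4 mm of their bay centres. Cap heights came out at 82–84 mm, as expected for upright bottles on the bay floors. Each one stopped on contact within 0.5 mm of the expected floor height.
- **White strip:** The middle of its cap row is at about (0.485, 0.200), roughly 3 mm from the trough centre. It touched down at the expected floor height, and the pictures show it level in the trough.
- **Red bottle and red strip:** Their cap pixels are the same in both fixed cameras as at the start (within 0.1 px), so they have not moved.
- **Disagreements:**
  - The fixed cameras differed by about 2–4 mm, and up to about 6 mm in x on the bay rims.
  - The final height of the strip caps read 52–57 mm; with the text's sizes it should be 54 mm.
  - An early wrist-camera fix on the green bottle was about 15 mm off because the gripper hid part of the cap. I discarded it and used the other views.

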